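# Wind the lamp timer, then hold the sample lift at the top of its cam

### The arm

A 6-joint arm with a two-finger parallel gripper is mounted at the origin on the work surface. World frame = base frame: x ahead of the robot, y to its left, z up, the work surface at z = 0. Lengths are in mm, angles in rad, forces in N, time in s.
With the tool pointing down it reaches from about 350 to 950 mm from the base axis. Payload 17.4 kg.
Tool frame: the origin (TCP) lies at the centre of the arm's flange, where the gripper is bolted on; the fingertips stand 186 mm ahead of it and the grasp point (between the pads) lies 167 mm ahead of it; z points along the fingers, y is the direction in which the jaws open and shut (so a half turn about z gives the same grasp; the last joint's range is limited). The gripper opens to 93 mm and grips with 3 to 60 N. Pads are 15 mm wide; open, the fingers measure 128 mm over their backs; the gripper's body (75 mm by 188 mm) begins 65 mm behind the grasp point.
Start: joints at [-1.277, 0.116, 1.442, -0, 1.584, -0.038], TCP at [219.869, -638.194, 404.746] pointing down, gripper open.
Joint ranges: [-2.83, 2.83], [-0.83, 2.19], [0.07, 2.5], [-1.14, 4.28], [0.01, 3], [-2.97, 2.97]. Speed limits (rad/s): [1.89, 1.89, 2.22, 3.14, 3.14, 3.14].

### API

Orientations are given as a 3x3 rotation matrix whose columns are the frame's x, y, z axes.
In Python, from cell import bot, status, get_image gives the robot as it stands. The module is installed in compiled form; this text tells all that it offers. Calls block until the motion is done:
- bot.move_to(position, orientation): joint-space move of the TCP to a pose.
- bot.move_linear(position, vel=150, orientation=None, contact_N=None): straight line of the TCP; orientation=None keeps the orientation; vel is the mean speed in mm/s. With contact_N (N) it stops when the force on the tool has changed by that much, and returns True; else False.
- bot.move_j(angles): joint-space move.
- bot.command_gripper(opening, grasp_force=None): finger opening in mm; grasp_force is the grip in N (None keeps the last); returns when the fingers have stopped.
- bot.wait(seconds).
- bot.inverse_kinematics(position, orientation): joint angles nearest the present ones, or None.
- status.state(): the state.
- get_image(name): name is "side" or "top"; returns a dict with "frame" (420x560x3 uint8, red, green, blue), "vertical_fov" (degrees; the focal length in pixels is half the picture's height over the tangent of half this angle, whatever the lens; pixels are square), "cx", "cy" (the principal point, pixels), "R" (3x3) and "t" (3): a world point X has camera coordinates R X + t. Camera axes: x right, y down, z forward; pixel columns grow to the right and rows downward; lengths in mm; the calibration is good to about 2 mm. A picture is of the moment at which its call begins. There is no depth.
A pose or a line that the arm cannot do raises bot.Unreachable and nothing moves.
- bot.hand_in(): hands the job in, once; it reports no verdict.
The state is a dict: "t": time; "joints": joint angles; "joint_vel": joint speeds; "joint_efforts": joint torques, N m; "position": TCP position; "ee_rot": TCP orientation; "contact_force": force on the tool from outside, world axes, zero at the start; "wrist_torque": the same for the moment, N m; "finger_gap": finger opening in mm.
Only numpy, scipy, OpenCV 4.12 (cv2) and the standard library are available. Lean on these libraries where they do the work, as an engineer would, in place of code of your own. Each camera call takes 0.05 s, during which the arm holds its last target. There are 200 camera calls.

### The job

Wind the yellow key of the grey spring timer clockwise, in as many partial turns as it takes, fully to its stop. Then swing the orange-gripped cam lever of the white reader up until the cam lifts the sample vial to its highest point, which is with the lever straight upright and not past it, and finish while still holding the lever there, since it springs back if let go. Leave the bottle, the jar and the steel dish where they stand.

Things in the scene. Friction and masses are not known exactly. Their poses are not given: they have to be found in the camera images.
- timer: Grey spring timer, a fixed box 100 x 100 x 60 mm high on the bench with a black dial on top. Origin: centre of its underside; z up. The winding key stands on the middle of its top.
- key_grip (a point): Centre of the yellow wing of the winding key, on its vertical turning axis, 94 mm above the bench. The wing is an upright blade 46 mm long, 10 mm thick, 30 mm high (77 to 107 mm above the bench), one end marked red, on a stem 24 mm in diameter and 16 mm high. The point turns with the key: x along the wing to the red end, y across its thickness, z up.
- key (a joint): Turn of the winding key, rad. 0 = run down, 2.6 = fully wound, at a hard stop. It grows as the key turns clockwise seen from above (the yaw of key_grip falls as much). It starts between 0 and 0.4, takes about 0.1 N m, and stays where it is left: the works hold the spring when the key is released, so it can be wound in several grasps.
- reader: White reader, fixed: base 170 (x) x 130 (y) x 20 mm, a column on its -y side, a lamp head (85 x 92 mm, y = -67 to +25 mm) 205 to 260 mm above the bench; under it a capped vial on a stage rides on a brass eccentric cam. Origin: centre of the underside; z up. It stands turned about, its x axis towards the robot: the lever is on its +y side (robot's right) and lies away from the robot.
- lever_pivot (a point): Point fixed on the reader, on the cam lever's axis (parallel to the reader's y axis), 70 mm above the bench, 115 mm to the +y side of the reader's centre, level with lever_grip along the axis. Its axes are the reader's.
- lever_grip (a point): On the orange grip of the cam lever, 110 mm from lever_pivot. The grip is a round bar 16 mm in diameter parallel to the lever's axis, from 61 mm inwards (where the flat 16 x 8 mm lever arm joins) to 35 mm outwards of this point. It can be pinched from above, fingers closing along the reader's x axis, and turns between the fingers as the lever swings. Clear space beside it.
- lever (a joint): Angle of the cam lever, rad, 0 to 2.35. 0 = on its lower stop, towards the reader's -x (away from the robot), 0.18 rad below level; it grows as the lever rises and swings over to +x. At 1.75 it is straight upright and the cam lift (14 mm) is highest; beyond, the vial sinks again. No stop or detent there. A spring pulls it back to 0: 0.24 N m when upright (2 N at the grip).
- sample_bottle: Loose clear sample bottle with a blue cap, 60 mm in diameter, 130 mm high; origin at the centre of its underside. Bystander.
- amber_jar: Loose amber jar with a black lid, 56 mm in diameter, 80 mm high; origin at the centre of its underside. Bystander.
- weighing_dish: Loose steel weighing dish, 80 mm in diameter, 18 mm high; origin at the centre of its underside. Bystander.
Not all that is in view belongs to the job. Several things have the shape of the timer; the one meant has the colours described above.

How it is judged:
By the outcome, as a careful person would: the job done as asked, in the order asked, and still so for the second after the job is handed in, while the arm keeps its last pose, push and grip.
It also fails if it takes over 72 s, if anything falls off the work surface, if the arm or the gripper's body presses on something with over 40 N, if the wrist force passes 120 N, or if a joint passes its speed limit or range.

## Working session

There is one attempt and no reset: what is moved stays moved. The work goes in short steps, each a Python script; the robot and the scene stay as the last script left them, time stands still between calls to the robot, and variables do not carry over. Pictures are saved under pics/ and viewed, about 8 in all and at most 12, crops included, and the job is handed in when it is done.

```bash
mkdir -p pics; cat > h.py <<'E'
import numpy as np, cv2
from cell import bot, status, get_image
def snap(n,fn=None):
    d=get_image(n)
    if fn: cv2.imwrite('pics/'+fn,d['frame'][:,:,::-1])
    return d
def K(d):
    f=d['frame'].shape[0]/2/np.tan(np.radians(d['vertical_fov'])/2); return f
def ray(d,u,v):
    f=K(d);R=np.array(d['R']);t=np.array(d['t'])
    return -R.T@t, R.T@np.array([(u-d['cx'])/f,(v-d['cy'])/f,1.])
def onz(d,u,v,z):
    c,r=ray(d,u,v); return c+r*(z-c[2])/r[2]
def proj(d,X):
    p=np.array(d['R'])@np.array(X,float)+np.array(d['t']); return p[:2]/p[2]*K(d)+[d['cx'],d['cy']]
def tri(ds,uvs):
    A=np.zeros((3,3));b=np.zeros(3)
    for d,(u,v) in zip(ds,uvs):
        c,r=ray(d,u,v); r/=np.linalg.norm(r); P=np.eye(3)-np.outer(r,r); A+=P;b+=P@c
    return np.linalg.solve(A,b)
E
python3 - <<'E'
from h import *
a=snap('top','t0.png');b=snap('side','s0.png')
for d in(a,b):
    print(d['vertical_fov'],d['cx'],d['cy'],np.round(d['R'],3).tolist(),np.round(-np.array(d['R']).T@d['t']))
im=np.vstack if 0 else None
print(status.state())
E
```

```text
52.957452783500905 278.6940512375387 212.7359260356318 [[-0.029, -1.0, 0.003], [-0.996, 0.028, -0.084], [0.084, -0.006, -0.996]] [ 465.   45. 1208.]
48.01992096393379 277.90827656474005 206.9976447569682 [[0.926, -0.377, 0.012], [-0.264, -0.671, -0.693], [0.269, 0.638, -0.721]] [ 275. -625.  861.]
{'t': 0.1, 'joints': array([-1.27680181e+00,  1.16456924e-01,  1.44216123e+00, -1.50260416e-05,
        1.58398123e+00, -3.78365713e-02]), 'joint_vel': array([ 0.00010059, -0.00159623, -0.0011391 ,  0.00209378,  0.00039347,
       -0.00111997]), 'joint_efforts': array([ 2.62811780e-03, -7.22896600e+01, -6.23865080e+01,  7.81902345e-02,
        2.27797410e-02, -5.92157039e-05]), 'position': array([ 219.87158538, -638.21181052,  404.08927393]), 'ee_rot': array([[ 9.45447473e-01,  3.25774435e-01, -3.06108657e-04],
       [ 3.25774578e-01, -9.45446987e-01,  9.59183769e-04],
       [ 2.30680432e-05, -1.00658029e-03, -9.99999493e-01]]), 'contact_force': array([-0.33830167,  0.77675822,  0.16528937]), 'wrist_torque': array([ 0.00911576, -0.01275592, -0.05415962]), 'finger_gap': 92.96742981391851}
```

View pics/t0.png

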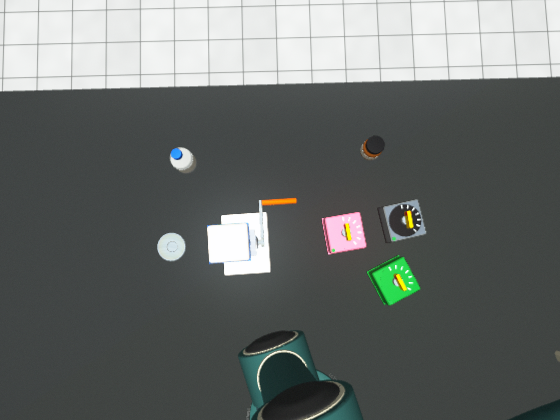

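View pics/s0.png

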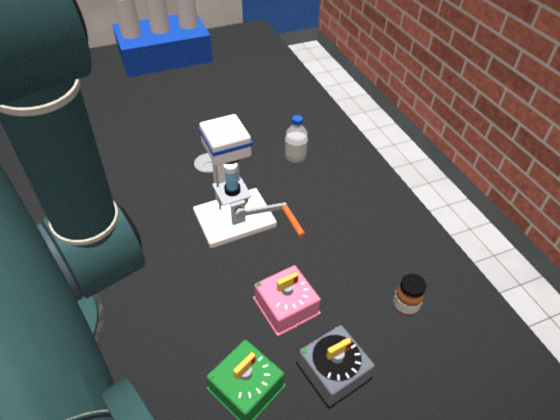

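Three timer-shaped things (top view): pink at (345,232), grey with black dial at (403,220), green at (394,282). Grey body with black dial matches only the one at (403,220), which is (337,362) in the side view. I'll confirm it in a crop and measure.

```bash
python3 - <<'E'
from h import *
a=snap('top');b=snap('side')
def cen(m):
    n,l,s,c=cv2.connectedComponentsWithStats(m.astype(np.uint8)); return [(c[i].round(1).tolist(),int(s[i,4]),s[i,:4].tolist()) for i in range(1,n) if s[i,4]>=4]
pts={}
for nm,d in(('top',a),('side',b)):
    h=cv2.cvtColor(d['frame'],cv2.COLOR_RGB2HSV);H,S,V=[h[...,i].astype(int) for i in range(3)]
    print(nm,'yellow',cen((H>19)&(H<33)&(S>150)&(V>100)))
    print('orange',cen((H>5)&(H<14)&(S>180)&(V>150)))
    print('red',cen(((H<5)|(H>174))&(S>170)&(V>90)))
    print('grey?')
t=cv2.resize(a['frame'][190:260,360:445],None,fx=6,fy=6,interpolation=cv2.INTER_CUBIC)[:420]
s=cv2.resize(b['frame'][315:405,290:380],None,fx=4.667,fy=4.667,interpolation=cv2.INTER_CUBIC)[:420]
im=np.hstack([t[:420,:400],s[:420,:400]]);cv2.imwrite('pics/c1.png',im[:,:,::-1])
E
```

```text
top yellow [([409.1, 219.8], 106, [405, 210, 9, 19]), ([347.5, 231.9], 64, [345, 224, 6, 16]), ([400.1, 281.8], 83, [394, 274, 12, 17])]
orange [([274.5, 199.0], 10, [270, 199, 10, 1]), ([291.3, 198.4], 14, [285, 198, 12, 4]), ([287.0, 203.0], 11, [282, 203, 11, 1]), ([267.0, 204.0], 11, [262, 204, 11, 1]), ([275.5, 204.0], 4, [274, 204, 4, 1])]
red [([405.6, 213.2], 5, [405, 212, 2, 3])]
grey?
side yellow [([285.1, 283.7], 102, [278, 276, 18, 15]), ([334.9, 351.0], 122, [327, 342, 20, 17]), ([242.5, 369.6], 99, [234, 359, 17, 20])]
orange [([284.6, 211.0], 12, [283, 207, 5, 9]), ([292.4, 223.8], 20, [288, 217, 10, 15]), ([300.6, 233.7], 9, [298, 232, 6, 4])]
red [([295.5, 279.0], 8, [295, 277, 2, 5]), ([348.1, 345.8], 10, [346, 344, 5, 5]), ([252.9, 360.0], 8, [252, 358, 3, 5])]
grey?
```

View pics/c1.png

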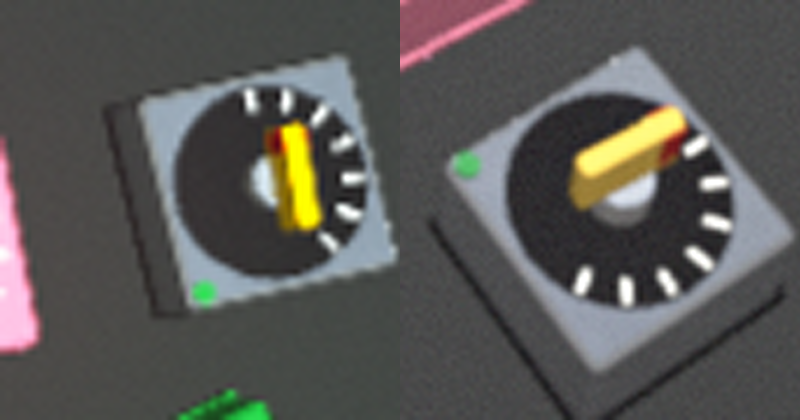

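```bash
python3 - <<'E'
from h import *
a=snap('top');b=snap('side')
T=lambda u,v:(u/6+360,v/6+190); S=lambda u,v:((u-400)/4.667+290,v/4.667+315)
print('dial ctr z60', onz(a,*T(270,181),60),onz(b,*S(620,201),60))
print('box corners top',[onz(a,*T(*p),60).round(1).tolist() for p in((140,100),(345,57),(395,265),(190,312))])
print('box corners side',[onz(b,*S(*p),60).round(1).tolist() for p in((447,165),(638,47),(793,237),(598,373))])
for n,p,q in(('red',(294,125),(680,115)),('far',(310,225),(582,165))):
    print(n,onz(a,*T(*p),107).round(1),onz(b,*S(*q),107).round(1),tri([a,b],[T(*p),S(*q)]).round(1))
for d,n in((a,'top'),(b,'side')):
    h=cv2.cvtColor(d['frame'],cv2.COLOR_RGB2HSV).astype(int)
    m=((h[...,0]>2)&(h[...,0]<16)&(h[...,1]>130)&(h[...,2]>110)).astype(np.uint8)
    c=[max(cv2.findContours(m*(1 if 1 else 0),0,1)[0],key=cv2.contourArea)] if 0 else cv2.findContours(m,0,1)[0]
    for k in c:
        if cv2.contourArea(k)>30: print(n,cv2.contourArea(k),cv2.minAreaRect(k))
t=cv2.resize(a['frame'][185:290,195:310],None,fx=3.4,fy=3.4,interpolation=cv2.INTER_CUBIC)
s=cv2.resize(b['frame'][165:260,185:315],None,fx=3.0,fy=3.76,interpolation=cv2.INTER_CUBIC)
s=cv2.resize(s,(400,t.shape[0]))
cv2.imwrite('pics/c2.png',np.hstack([t,s])[:,:,::-1]);print(t.shape)
E
```

```text
dial ctr z60 [ 530.77596664 -305.74370258   60.        ] [ 530.32965617 -305.01592419   60.        ]
box corners top [[569.5, -248.3, 60.0], [586.6, -343.1, 60.0], [491.0, -360.5, 60.0], [472.4, -266.2, 60.0]]
box corners side [[474.3, -266.5, 60.0], [567.6, -248.2, 60.0], [585.2, -342.7, 60.0], [492.3, -361.6, 60.0]]
red [ 552.3 -303.2  107. ] [ 551.9 -301.6  107. ] [ 551.7 -302.5  108.7]
far [ 508.4 -307.8  107. ] [ 508.7 -306.   107. ] [ 508.2 -307.   109.3]
top 32.5 ((279.0066223144531, 201.0995635986328), (6.053228855133057, 34.32380676269531), 86.18592071533203)
side 129.5 ((408.47943115234375, 296.5548095703125), (27.036508560180664, 13.108610153198242), 20.556045532226562)
side 125.0 ((548.2500610351562, 249.7500457763672), (32.526912689208984, 9.192387580871582), 45.0)
side 41.0 ((534.2500610351562, 235.75003051757812), (11.31370735168457, 7.77817440032959), 45.0)
side 46.5 ((554.9423217773438, 218.71156311035156), (11.96308422088623, 8.629109382629395), 78.69007110595703)
side 133.0 ((541.5000610351562, 223.0), (30.405588150024414, 10.60660171508789), 45.0)
side 222.5 ((292
[... 3220 characters left out ...]
625), 67.38013458251953)
side 36.5 ((511.25006103515625, 23.750017166137695), (9.899495124816895, 7.77817440032959), 45.0)
side 175.5 ((415.1311340332031, 30.442611694335938), (33.03351593017578, 10.242951393127441), 39.80556869506836)
side 329.0 ((550.3090209960938, 23.994401931762695), (30.481122970581055, 19.293651580810547), 31.429563522338867)
side 382.0 ((483.7196960449219, 11.605161666870117), (44.0374755859375, 16.127761840820312), 33.17851257324219)
side 82.5 ((407.0287780761719, 4.389601707458496), (27.795610427856445, 10.847067832946777), 36.38435363769531)
side 154.0 ((388.8902587890625, 10.012187957763672), (27.95510482788086, 8.901904106140137), 38.65980529785156)
(357, 391, 3)
```

View pics/c2.png

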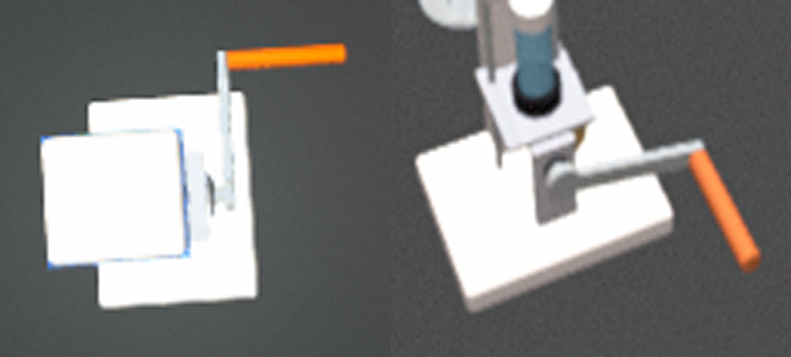

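The crop confirms it: grey box, black dial, yellow wing with its red end toward +x. In crop c2 the grip's ends are at about (227,60) and (345,53) in the top half, and (695,152) and (752,262) in the side half. Both views agree on the key to about 2 mm, so I'll measure the grip and approach the key.

```bash
cat >> h.py <<'E'
def down(yaw):
    c,s=np.cos(yaw),np.sin(yaw); return np.array([[c,s,0],[s,-c,0],[0,0,-1.]])
E
python3 - <<'E'
from h import *
a=snap('top');b=snap('side')
T=lambda u,v:(u/3.4+195,v/3.4+185); S=lambda u,v:((u-391)/3.077+185,v/3.758+165)
for p,q in(((227,60),(695,152)),((345,53),(752,262))):
    print(onz(a,*T(*p),50).round(1),onz(b,*S(*q),50).round(1),tri([a,b],[T(*p),S(*q)]).round(1))
print('base',[onz(a,*T(*p),20).round(1).tolist() for p in((90,102),(244,93),(257,297),(100,307))])
print('base side',[onz(b,*S(*p),20).round(1).tolist() for p in((416,160),(612,87),(672,218),(470,298))])
key=np.array([530.2,-304.8]);R=down(0.105)
for y in(0.105,0.105-np.pi,.105+np.pi):
    q=bot.inverse_kinematics([*key,330],down(y));print(np.round(q,3))
E
```

```text
[591.1  84.6  50. ] [592.1  92.7  50. ] [589.3  84.5  59. ]
[594.1 -11.5  50. ] [595.6  -7.6  50. ] [593.6 -11.3  54.9]
base [[562.5, 200.3, 20.0], [566.4, 72.1, 20.0], [397.8, 65.9, 20.0], [393.4, 195.0, 20.0]]
base side [[393.1, 194.3, 20.0], [563.1, 201.7, 20.0], [564.6, 71.8, 20.0], [400.0, 66.3, 20.0]]
[-0.563  0.009  1.676 -0.     1.457  0.902]
[-0.563  0.009  1.676 -0.     1.457 -2.239]
[-0.563  0.009  1.676 -0.     1.457 -2.239]
```

Everything is consistent: grip length 96 mm, height about 50, reader yaw about π+0.034, pivot about (484,18,70). Now the key.

```bash
python3 - <<'E'
from h import *
key=np.array([530.2,-304.8]);R=down(0.105-np.pi)
q=bot.inverse_kinematics([*key,330],R)
bot.move_j(q); print(status.state()['t'])
print(bot.move_linear([*key,264],vel=80,contact_N=8))
bot.command_gripper(0,grasp_force=40)
s=status.state();print(s['t'],s['position'],s['finger_gap'],s['contact_force'],s['wrist_torque'],s['joints'][5])
q=s['joints'].copy();q[5]+=.5;bot.move_j(q)
s=status.state();print(s['t'],s['position'],s['finger_gap'],s['contact_force'],s['wrist_torque'],s['joints'][5])
snap('side','s1.png')
E
```

```text
2.3
False
4.5333 [ 530.21466167 -304.28772066  263.99601625] 9.602562366372746 [-1.81746153  6.79881689  3.38269369] [1.33138941 0.16762889 0.07206323] -2.2392986741784817
5.0833 [ 530.30724852 -303.79903877  264.01789731] 9.873467995335231 [0.18119506 7.61906623 1.8204736 ] [ 1.14318616 -0.11985977 -0.06789231] -1.73896999090595
```

View pics/s1.png

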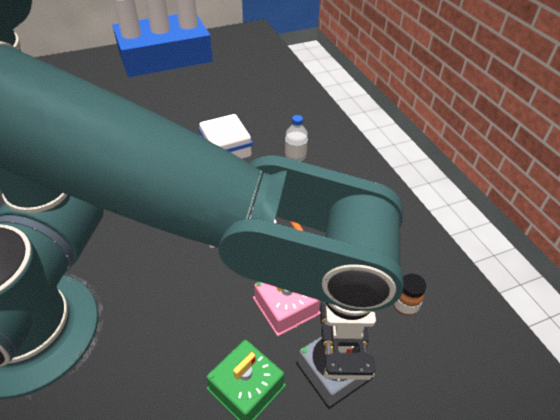

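The picture shows the gripper on the grey timer's key at about (348,350); the grip is holding with the fingers at 9.9 mm. Continuing to wind, with torque watched near the stop.

```bash
python3 - <<'E'
from h import *
q=np.array(status.state()['joints']);q0=-2.239
q[5]=q0+1.9;bot.move_j(q);bot.wait(.2)
def pr(c):
    s=status.state();print(round(s['t'],2),round(c-q0,2),round(s['joints'][5]-q0,3),'gap',round(s['finger_gap'],2),np.round(s['contact_force'],1),np.round(s['wrist_torque'],3),'e6',round(s['joint_efforts'][5],3));return s
s=pr(q[5])
for k in range(14):
    q[5]+=.06;bot.move_j(q);bot.wait(.15);s=pr(q[5])
    if abs(s['wrist_torque'][2])>.4 or s['finger_gap']>10.6: break
E
```

```text
6.6 1.9 1.9 gap 10.14 [14.5  6.  -4.5] [ 0.871 -2.701 -0.057] e6 -0.01
7.0 1.96 1.96 gap 9.51 [13.9  5.6 -5.4] [ 0.789 -2.748 -0.063] e6 -0.004
7.4 2.02 2.02 gap 9.78 [16.1  5.7 -5.7] [ 0.776 -2.881 -0.028] e6 -0.003
7.8 2.08 2.08 gap 9.98 [16.1  4.2 -6. ] [ 0.725 -3.057  0.062] e6 -0.002
8.2 2.14 2.14 gap 9.53 [17.1  3.8 -6.5] [ 0.59  -3.139  0.   ] e6 -0.001
8.6 2.2 2.2 gap 10.12 [18.6  4.5 -6.6] [ 0.542 -3.227  0.   ] e6 -0.0
9.0 2.26 2.26 gap 9.72 [18.5  3.5 -7.8] [ 0.531 -3.373 -0.029] e6 0.001
9.4 2.32 2.32 gap 9.87 [18.6  3.2 -8.3] [ 0.445 -3.467 -0.022] e6 0.002
9.8 2.38 2.38 gap 10.07 [19.5  2.  -8.1] [ 0.301 -3.55   0.026] e6 0.002
10.2 2.44 2.44 gap 9.23 [20.4  2.4 -8.4] [ 0.244 -3.672  0.049] e6 0.003
10.6 2.5 2.5 gap 9.31 [20.7  1.7 -8.9] [ 0.192 -3.789 -0.024] e6 0.004
11.0 2.56 2.56 gap 9.99 [21.4  0.7 -7.9] [ 0.183 -3.713  0.512] e6 0.554
```

```bash
python3 - <<'E'
from h import *
q0=-2.239;q=np.array(status.state()['joints'])
q[5]=q0+2.6;bot.move_j(q);bot.wait(.3)
s=status.state();print(s['joints'][5]-q0,s['finger_gap'],s['wrist_torque'],s['contact_force'])
bot.command_gripper(60);s=status.state();print(s['contact_force'])
p=np.array(s['position']);bot.move_linear([p[0],p[1],330],vel=150)
# go over the lever
yaw=np.arctan2(0.034,1);piv=np.array([484.0,18.4]);
rx=-np.array([np.cos(yaw),np.sin(yaw)]);ry=np.array([np.sin(yaw),-np.cos(yaw)])
g=piv-108.2*rx+6*ry
for y in(yaw+np.pi/2,yaw-np.pi/2):
    print(np.round(bot.inverse_kinematics([*g,400],down(y)),2))
p=[*(g+np.array([60,-60])),420]
bot.move_to([600,-120,430],down(yaw-np.pi/2) if 0 else down(yaw+np.pi/2))
s=status.state();print(s['t'],s['position'],s['joints'])
a=snap('top');b=snap('side')
t=cv2.resize(a['frame'][180:265,355:440],(400,400),interpolation=cv2.INTER_CUBIC)
k=cv2.resize(b['frame'][315:400,290:375],(400,400),interpolation=cv2.INTER_CUBIC)
cv2.imwrite('pics/c3.png',np.hstack([t,k])[:,:,::-1])
E
```

```text
2.5983447069488026 10.280415582903226 [-0.09252012 -1.0468259   0.7231651 ] [ 6.3909081  0.7347822 -2.6755555]
[0.47465993 0.3395416  0.07457743]
[-0.02 -0.06  1.63 -0.    1.57 -0.05]Traceback (most recent call last):
  File "<stdin>", line 12, in <module>
    return _wrapfunc(a, 'round', decimals=decimals, out=out)
    return _wrapit(obj, method, *args, **kwds)
    result = getattr(arr, method)(*args, **kwds)
TypeError: unsupported operand type(s) for *: 'NoneType' and 'float'
```

```bash
python3 - <<'E'
from h import *
yaw=0.034
bot.move_to([640,-80,420],down(yaw+np.pi/2))
s=status.state();print(s['t'],s['position'],s['joints'])
a=snap('top');b=snap('side')
t=cv2.resize(a['frame'][180:265,355:440],(400,400),interpolation=cv2.INTER_CUBIC)
k=cv2.resize(b['frame'][315:400,290:375],(400,400),interpolation=cv2.INTER_CUBIC)
cv2.imwrite('pics/c3.png',np.hstack([t,k])[:,:,::-1])
E
```

```text
14.1083 [639.85991049 -80.74743095 418.88883753] [-1.65031451e-01  4.79073106e-02  1.49107330e+00 -2.75390319e-04
  1.60397365e+00 -1.96859199e-01]
```

View pics/c3.png

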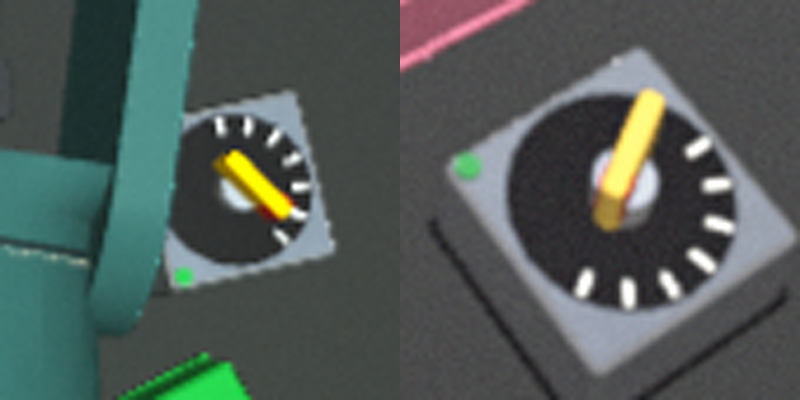

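The red end now points at the last of the seven scale marks, roughly 150° on from the first. That matches 2.6 rad, and the torque jumped from 0 to 0.5 and then 0.72 N m at the end, so the key is at its stop. Now the lever.

```bash
python3 - <<'E'
from h import *
yaw=0.034;R=down(yaw+np.pi/2);piv=np.array([484.2,18.4])
rx=-np.array([np.cos(yaw),np.sin(yaw)])
def tcp(th,r=110): # lever joint angle
    a=th-.18; return np.array([*(piv-r*np.cos(a)*rx),70+r*np.sin(a)+167])
g=tcp(0);print(g)
bot.command_gripper(80)
bot.move_to([g[0],g[1],330],R)
print(bot.move_linear(g,vel=100,contact_N=8))
bot.command_gripper(0,grasp_force=20)
def pr(th):
    s=status.state();print(round(s['t'],2),round(th,2),np.round(s['position']-tcp(th),2),'gap',round(s['finger_gap'],2),np.round(s['contact_force'],1),np.round(s['wrist_torque'],2));return s
pr(0)
for th in np.arange(.1,.81,.1):
    bot.move_linear(tcp(th),vel=60);s=pr(th)
    if np.linalg.norm(s['contact_force'])>35: break
snap('side','s2.png')
E
```

```text
[592.36025945  22.07886652 217.30674692]
False
17.71 0 [0.95 0.01 0.73] gap 15.53 [14.4 -0.9 -4. ] [-0.01 -2.45  0.02]
18.04 0.1 [0.9  0.01 0.9 ] gap 15.46 [14.4  0.6 -3.5] [ 0.02 -2.4   0.  ]
18.38 0.2 [0.88 0.03 1.06] gap 15.41 [12.3  1.  -1.7] [-0.01 -2.43  0.03]
18.71 0.3 [ 0.92 -0.02  1.24] gap 15.32 [13.1 -0.1 -1.4] [ 0.01 -2.49  0.05]
19.04 0.4 [ 1.01 -0.03  1.48] gap 15.71 [13.5  0.4  0.6] [ 0.03 -2.68  0.02]
19.38 0.5 [ 1.11 -0.01  1.83] gap 15.32 [15.5 -0.2  1.2] [ 0.01 -2.84  0.06]
19.71 0.6 [ 1.23 -0.02  2.25] gap 15.1 [18.  -0.5  5. ] [ 0.02 -3.2   0.04]
20.04 0.7 [ 1.36 -0.04  2.72] gap 15.34 [19.5  0.6  7.7] [-0.05 -3.46  0.  ]
20.38 0.8 [ 1.54 -0.06  3.32] gap 15.21 [21.2  0.4 10.7] [-0.04 -3.85 -0.02]
```

View pics/s2.png

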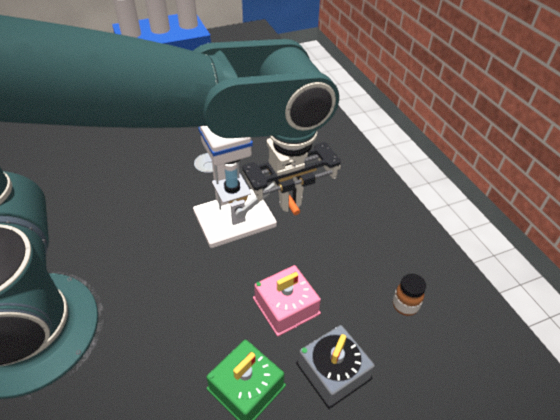

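The lever follows the grip, but a radial force is building up (tool pushed outward, about 23 N). That means my pivot x is 2–3 mm short, so I'll probe the offset here until the force goes radially neutral.

```bash
cat >> h.py <<'E'
yaw=0.034;rx=-np.array([np.cos(yaw),np.sin(yaw)])
def tcp(th,px,dz=0,r=110):
    a=th-.18; return np.array([*(np.array([px,18.4])-r*np.cos(a)*rx),70+r*np.sin(a)+167+dz])
def pr(th,px,dz=0):
    bot.wait(.25);s=status.state();f=s['contact_force'];a=th-.18
    print(round(s['t'],2),'th',round(th,2),'px',px,dz,'dev',np.round(s['position']-tcp(th,px,dz),2),'gap',round(s['finger_gap'],2),'F',np.round(f,1),'rad',round(f[0]*np.cos(a)+f[2]*np.sin(a),1),'tan',round(-f[0]*np.sin(a)+f[2]*np.cos(a),1));return s
E
python3 - <<'E'
from h import *
pr(.8,484.2)
for px,dz in((486.2,0),(487.5,0),(487.5,2)):
    bot.move_linear(tcp(.8,px,dz),vel=20);pr(.8,px,dz)
E
```

```text
20.68 th 0.8 px 484.2 0 dev [ 1.66 -0.07  3.13] gap 15.45 F [20.9 -0.9  9.4] rad 22.4 tan -4.5
21.18 th 0.8 px 486.2 0 dev [ 1.12 -0.03  2.04] gap 15.15 F [13.5  0.5  6.6] rad 14.8 tan -2.5
21.68 th 0.8 px 487.5 0 dev [ 0.75 -0.01  1.32] gap 15.32 F [10.8  0.3  3.2] rad 10.7 tan -3.7
22.18 th 0.8 px 487.5 2 dev [0.39 0.   0.55] gap 15.44 F [ 6.9 -0.1  1.6] rad 6.6 tan -2.7
```

```bash
python3 - <<'E'
from h import *
px=488.
for th in(.6,.4,.2):bot.move_linear(tcp(th,px),vel=60)
s=pr(.2,px)
for k in range(3):
    px=round(px+s['contact_force'][0]/6,2)
    bot.move_linear(tcp(.2,px),vel=30);s=pr(.2,px)
print(s['position'],'px est',s['position'][0]-110*np.cos(.02)*np.cos(yaw))
E
```

```text
24.01 th 0.2 px 488.0 0 dev [-1.01 -0.06 -0.79] gap 15.49 F [-13.7  -0.7  -1.8] rad -13.7 tan -1.6
24.51 th 0.2 px 485.72 0 dev [ 0.14 -0.08  0.23] gap 15.2 F [ 2.4 -2.5 -1.8] rad 2.3 tan -1.9
25.01 th 0.2 px 486.12 0 dev [-0.05 -0.04 -0.06] gap 15.3 F [-0.6 -3.3 -2.6] rad -0.7 tan -2.6
25.51 th 0.2 px 486.01 0 dev [-0.01 -0.04 -0.  ] gap 15.12 F [ 0.2 -5.  -1.9] rad 0.2 tan -1.9
[595.91615284  22.100675   239.19499721] px est 486.0017132685501
```

Level with the pivot, the radial force vanishes at px = 486.0, and that measure doesn't depend on where the bar sits in the pads. The rest of the misfit is a vertical offset of the bar in the pads, so I'll rise while adapting dz.

```bash
python3 - <<'E'
from h import *
px=486.;dz=0.
for th in(.4,.6,.8,.8,1.,1.2,1.2,1.4,1.55,1.65):
    bot.move_linear(tcp(th,px,dz),vel=50);s=pr(th,px,round(dz,2))
    f=s['contact_force'];a=th-.18;rad=f[0]*np.cos(a)+f[2]*np.sin(a)
    dz+=np.clip(.15*rad/max(np.sin(a),.4),-3,3)
    if np.linalg.norm(f)>35: break
a=snap('top','t3.png');b=snap('side','s3.png')
cv2.imwrite('pics/c4.png',np.hstack([cv2.resize(a['frame'][150:290,190:330],(400,400)),cv2.resize(b['frame'][110:250,170:310],(400,400))])[:,:,::-1])
print(dz)
E
```

```text
26.35 th 0.4 px 486.0 0.0 dev [ 0.66 -0.01  0.91] gap 15.23 F [ 9.5 -4.3 -1.5] rad 8.9 tan -3.5
27.25 th 0.6 px 486.0 3.0 dev [ 0.95 -0.03  1.56] gap 15.32 F [13.1 -3.3  1.2] rad 12.5 tan -4.2
28.14 th 0.8 px 486.0 6.0 dev [ 0.95 -0.07  1.98] gap 15.28 F [12.2 -4.2  4.7] rad 12.6 tan -3.3
28.64 th 0.8 px 486.0 9.0 dev [ 0.44 -0.06  0.88] gap 15.31 F [ 7.3 -5.1  1.1] rad 6.6 tan -3.3
29.51 th 1.0 px 486.0 10.7 dev [ 0.45 -0.11  1.11] gap 15.68 F [ 6.6 -6.   2.9] rad 6.7 tan -2.9
30.37 th 1.2 px 486.0 12.06 dev [ 0.5  -0.19  1.5 ] gap 15.62 F [ 7.9 -6.3  4.6] rad 8.1 tan -4.3
30.87 th 1.2 px 486.0 13.48 dev [ 0.24 -0.17  0.66] gap 15.38 F [ 4.2 -6.8  0.7] rad 2.8 tan -3.2
31.71 th 1.4 px 486.0 13.97 dev [ 0.36 -0.1   1.39] gap 15.32 F [ 6.3 -4.9  5. ] rad 6.8 tan -4.2
32.44 th 1.55 px 486.0 15.06 dev [0.43 0.13 0.87] gap 15.5 F [ 4.9 -0.5  7.8] rad 8.7 tan -3.3
33.07 th 1.65 px 486.0 16.39 dev [0.21 0.12 0.14] gap 15.24 F [2.6 2.8 5.6] rad 5.8 tan -2.0
17.263342649788747
```

View pics/c4.png

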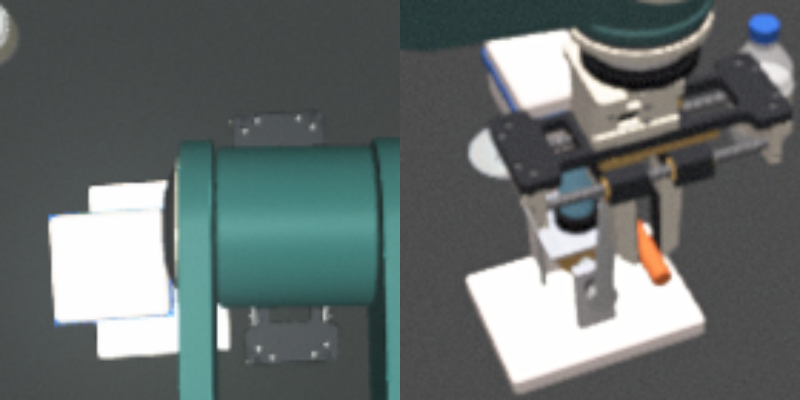

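The bar has been rolling down the loaded pad as it turns, and is now about 15 mm below the grasp point near the fingertips. The lever stands nearly upright and takes vertical load, so I'll ease the grip and slide the fingers down over the bar, then re-grip.

```bash
python3 - <<'E'
from h import *
px=486.
bot.command_gripper(0,grasp_force=5);pr(1.65,px,16.39)
for dz in(12,8,4,0):
    c=bot.move_linear(tcp(1.65,px,dz),vel=30,contact_N=30);s=pr(1.65,px,dz)
    if c: break
b=snap('side')
cv2.imwrite('pics/c5.png',cv2.resize(b['frame'][110:250,170:310],(560,560),interpolation=cv2.INTER_CUBIC)[:,:,::-1])
E
```

```text
33.63 th 1.65 px 486.0 16.39 dev [-0.02  0.01 -0.14] gap 15.76 F [3.  2.  3.5] rad 3.8 tan -2.7
34.18 th 1.65 px 486.0 12 dev [-0.   -0.08 -0.02] gap 15.92 F [ 3.4 -0.5  3.6] rad 3.9 tan -3.0
34.72 th 1.65 px 486.0 8 dev [-0.01  0.   -0.03] gap 15.54 F [ 3.2 -1.5  2.7] rad 3.0 tan -2.9
35.25 th 1.65 px 486.0 4 dev [-0.    0.   -0.01] gap 15.79 F [3.5 0.5 3.9] rad 4.2 tan -3.1
35.78 th 1.65 px 486.0 0 dev [-0.01 -0.   -0.01] gap 15.72 F [2.7 0.4 3. ] rad 3.3 tan -2.4
```

View pics/c5.png

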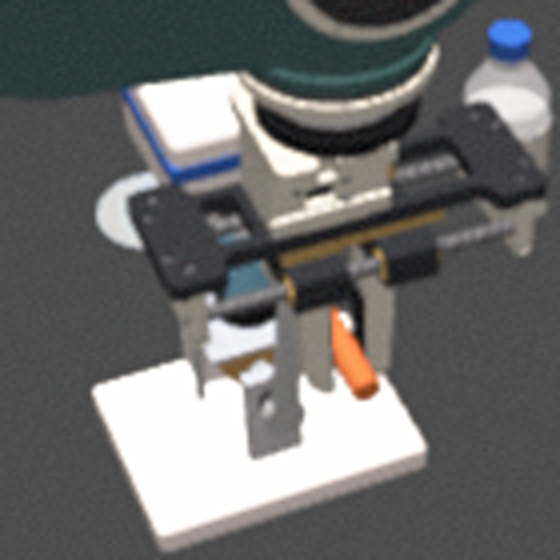

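The bar is back at mid-pad, still held, with only about 3 N (the spring) on it. Now firm up the grip, bring it to exactly upright and check against the pictures.

```bash
python3 - <<'E'
from h import *
px=486.;th=.18+np.pi/2
bot.command_gripper(0,grasp_force=20)
bot.move_linear(tcp(th,px),vel=20);bot.wait(.4);s=pr(th,px);print(s['position'])
b=snap('side')
ry=np.array([np.sin(yaw),-np.cos(yaw)])
h=cv2.cvtColor(b['frame'],cv2.COLOR_RGB2HSV).astype(int)
m=((h[...,0]>2)&(h[...,0]<16)&(h[...,1]>150)&(h[...,2]>110)).astype(np.uint8);m[:150]=0;m[240:]=0;m[:,:230]=0;m[:,300:]=0
pts=cv2.findNonZero(m)[:,0];print('bar mask',len(pts),pts.min(0),pts.max(0),pts.mean(0))
vx,vy,x0,y0=cv2.fitLine(pts.astype(np.float32),cv2.DIST_L2,0,.01,.01).ravel();print(vx,vy,x0,y0)
nrm=np.array([-vy,vx])
for da in(-.1,0,.1):
    P=tcp(th+da,px)-[0,0,167];X=P+np.array([*(ry*25),0]);u=proj(b,X);print(da,u.round(1),'dist to seen axis',round(float((u-[x0,y0])@nrm),2))
piv=proj(b,[*(np.array([px,18.4])-ry*70),70]);print('hub proj',piv)
im=cv2.resize(b['frame'][110:250,170:310],(560,560),interpolation=cv2.INTER_CUBIC)
for X in(tcp(th,px)-[0,0,167]+[*(ry*35),0],):
    u=(proj(b,X)-[170,110]+.5)*4;cv2.circle(im,tuple(int(i) for i in u),4,(0,255,0),-1)
cv2.imwrite('pics/c6.png',im[:,:,::-1])
E
```

```text
37.4 th 1.75 px 486.0 0 dev [0.11 0.01 0.18] gap 15.56 F [4.5 0.  5.6] rad 5.6 tan -4.5
[486.1132522   18.40647772 347.17710554]
bar mask 117 [248 189] [258 210] [252.4957265  200.91452991]
0.416981 0.9089152 252.49573 200.91454
-0.1 [260.8 206. ] dist to seen axis -5.42
0 [255.7 207.3] dist to seen axis -0.23
0.1 [250.6 209.1] dist to seen axis 5.14
hub proj [241.09559598 213.09600004]
```

View pics/c6.png

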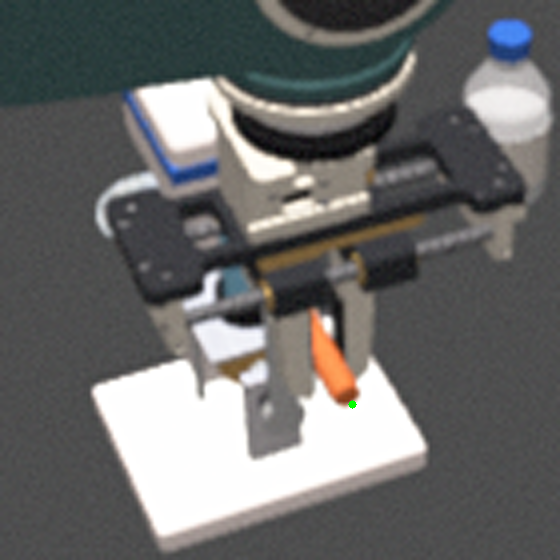

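The observed bar axis falls within 0.3 px (about 0.005 rad) of the upright prediction, and the gripper is holding steady. Handing in.

```bash
python3 - <<'E'
from h import *
s=pr(.18+np.pi/2,486.);print(s['position'],s['t']);bot.hand_in()
E
```

```text
37.7 th 1.75 px 486.0 0 dev [0.1  0.01 0.13] gap 15.46 F [ 4.8 -0.6  5.9] rad 5.9 tan -4.8
[486.10455966  18.41334709 347.13225219] 37.7
the job is handed in; nothing more can be done
```

I wound the grey timer's key fully to its stop, then raised the cam lever upright and handed in at 37.7 s with the gripper still holding it there.

- **Key:** I turned it clockwise in one grasp, about 2.55 rad. The turning torque jumped from about 0 to 0.5 and then 0.72 N m at the stop. A picture afterwards showed the red end on the last scale mark. The lateral force fell from 21 to 6 N on the last push, so the wing may have slipped a little in the pads, though the torque and the picture both say it is at the stop.
- **Lever:** It stands at 1.75 rad. The tool is within 0.1 mm of the upright position, and the bar seen in the side camera is within 0.3 px (about 0.005 rad) of where an upright lever should appear. The gripper holds it at 20 N, with about 5 N sideways and 6 N vertical on the tool.
- **What disagreed on the way:** My first lever pivot estimate was about 2 mm short. I corrected it from the forces on the tool with the lever level. During the swing the bar also rolled about 15 mm down the pads, so I eased the grip, slid the fingers down over it and re-gripped before the final move.
- **Bystanders:** The arm's path stayed clear of the bottle, jar and dish, and they looked undisturbed in the later pictures. I did not measure their positions again.

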